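Walk the bench supply home into its dock

ROBOT

A 6-joint arm with a two-finger parallel gripper is mounted at the origin on a cart in front of the work surface, level with it; the furniture and walls round the work are solid. World frame = base frame: x ahead of the robot, y to its left, z up, the work surface at z = 0. Lengths are in m, angles in rad, forces in N, time in s.
With the tool pointing down it reaches from about 0.375 to 0.925 m from the base axis. Payload 5.7 kg.
Tool frame: the origin (TCP) lies midway between the tips of the shut fingers; the grasp point (between the pads) lies 19 mm behind it; z points along the fingers, x is the direction in which the jaws open and shut, and the axes are right-handed (so a half turn about z gives the same grasp; the last joint's range is limited). The gripper opens to 85 mm and grips with 20 to 120 N. Pads are 22 mm wide; open, the fingers measure 114 mm over their backs; the gripper's body (76 mm by 85 mm) begins 54 mm behind the grasp point. The pads swing forward as they close: fully open they stand 13 mm farther back than shut.
Start: joints at [1.07, 0.359, 1.51, -0, 1.272, -0.115], TCP at [0.226, 0.556, 0.231] pointing down, gripper open.
Joint ranges: [-2.97, 2.97], [-1.01, 2.36], [0.21, 2.38], [-0.96, 4.11], [0.2, 2.71], [-2.98, 2.98]. Speed limits (rad/s): [2.39, 2.39, 3.14, 3.14, 3.14, 3.14].

INTERFACE

Orientations are given as a rotation vector (axis times angle).
In Python, from station import bot gives the robot as it stands. The module is installed in compiled form; this text tells all that it offers. Calls block until the motion is done:
- bot.goto(position, orientation): joint-space move of the TCP to a pose.
- bot.move_linear(position, v=0.15, frame=None, contact_N=None): straight line of the TCP; frame=None keeps the orientation; v is the mean speed in m/s. With contact_N (N) it stops when the force on the tool has changed by that much, and returns True; else False.
- bot.move_joints(angles): joint-space move.
- bot.ungrasp() and bot.grab(force=None): open the fingers fully, or close them until they stop; force is the grip in N (None keeps the last).
- bot.wait(seconds).
- bot.inverse_kinematics(position, orientation): joint angles nearest the present ones, or None.
- bot.read_state(): the state.
- bot.capture(name): name is "scene" or "top"; returns (picture, depth): 480x640x3 uint8, red, green, blue; 480x640 float32, m along the optical axis (not along the pixel's ray), 0 where there is no reading.
- bot.camera_model(name): a dict with "mtx" (3x3 intrinsics, pixels), "dist_coeffs" ([k1, k2, p1, p2, k3] as OpenCV has them; the pictures are not rectified), "camera_from_world" (4x4, takes a point from world to camera coordinates). Camera axes: x right, y down, z forward; pixel columns grow to the right and rows downward; lengths in m; the calibration is good to about 2 mm. A picture is of the moment at which its call begins. camera_model takes no time and is no camera call.
A pose or a line that the arm cannot do raises bot.IKError and nothing moves.
- bot.sign_off(): hands the job in, once; it reports no verdict.
The state is a dict: "time": time; "joint_positions": joint angles; "joint_velocities": joint speeds; "effort": joint torques, N m; "position": TCP position; "ee_rot": TCP orientation; "contact_force": force on the tool from outside, world axes, zero at the start; "torque": the same for the moment, N m; "opening": opening from 0.0 (shut) to 1.0 (fully open).
Only numpy, scipy, OpenCV 4.12 (cv2) and the standard library are available. Lean on these libraries where they do the work, as an engineer would, in place of code of your own. Each camera call takes 0.05 s, during which the arm holds its last target.

TASK

Walk the heavy flat bench supply forward into its docking cradle by alternate short pushes on the two smooth black plastic bumpers at its rear corners, until it sits fully home against the stop bar with both contact pins pressed in. Touch only the bumpers, never the rest of the case with its glass window; keep every push below 20 N and the supply flat on the worktop, never slewed more than about 20 degrees from the dock's direction. Leave the dish, the small bottle and the loose cap beside it where they are.

Things in the scene. Friction and masses are not known exactly. Their poses are not given: they have to be found in the camera images.
- supply: Bench supply: flat grey case 130 mm deep (x) x 190 wide (y) x 52 high (bumpers 56), about 0.85 kg, too wide to grasp, loose on the worktop; pushing takes roughly 2 to 8 N. Origin: centre of its underside; x points forward to the face that enters the dock (x = +65 mm; front corners rounded, radius 12), y to its left. Two smooth black plastic bumpers stand at its rear corners (x = -65 mm, towards the robot).
- supply_shell: The grey case of the supply, fixed to it, same frame: all but the base plate and the two bumpers. Its back between the bumpers (110 mm wide, set in 8 mm behind their faces) carries a glass window and terminals. The robot must not touch it.
- bumper_left (a point): Centre of the rear face of the supply's left (+y) bumper: 65 mm behind, 75 mm left of and 31 mm above the supply's origin. The face is 40 mm wide (y) and 50 mm high, 8 mm proud of the back of the case; axes as the supply's.
- bumper_right (a point): The same of the right bumper, 75 mm to the right of the supply's origin.
- dock: Grey docking cradle of smooth plastic, fixed, without a floor (the supply slides on the worktop). Origin: on the worktop, midway between the cheeks; x points into the dock, y left. Straight cheeks 198 mm apart inside, 36 mm high, 14 mm thick, x = 30 to 100 mm; before them flared lips widen outwards to x = -40 mm, where the opening is about 250 mm wide. Back housing 60 mm high, x = 95 to 140 mm.
- pin_left (a joint): Left spring contact pin in the stop bar (45 mm left of the middle, 30 mm high, standing 5 mm out of its face): 0 = free, grows to 5 mm (0.005 m) when the supply's front pushes it flush with the face. Spring about 0.5 N free, 1.2 N flush.
- pin_right (a joint): Right spring contact pin, 45 mm right of the middle; values as for the left one.
- dish: Small round culture dish, 58 mm across, 14 mm high, loose, left of the supply; origin under its centre. Leave alone.
- bottle_small: Small reagent bottle, 48 mm across, 76 mm high, loose, right of the dock; origin under its centre. Leave alone.
- cap: Loose purple tube cap, 34 mm across, 14 mm high, right of the supply; origin under its centre. Leave alone.
- dock_stop_zone (a point): Middle of the range, 74 mm ahead of the dock's origin, 30 mm high, in which the face of the dock's rigid aluminium stop bar lies (180 mm wide, 50 mm high, square to the dock's x). Its screws set the face anywhere up to 10 mm before or behind this point, differently each time: feel for it. The supply is home when its front face bears on the bar; there the pushing force rises steeply.

How it is judged:
By the outcome, as a careful person would: the job done as asked, in the order asked, and still so for the second after the job is handed in, with the robot touching nothing.
It also fails if it takes over 72 s, if anything falls off the work surface, if the arm or the gripper's body presses on something with over 40 N, if the wrist force passes 120 N, or if a joint passes its speed limit or range.

## Working session

There is one attempt and no reset: what is moved stays moved. The work goes in short steps, each a Python script; the robot and the scene stay as the last script left them, time stands still between calls to the robot, and variables do not carry over. Pictures are saved under pics/ and viewed, and the job is handed in when it is done.

```bash
mkdir -p pics; ls; python3 - <<'E'
from station import bot
import cv2,numpy as np
np.set_printoptions(precision=4,suppress=True)
for n in ("scene","top"):
    p,d=bot.capture(n); cv2.imwrite(f"pics/{n}0.png",p[...,::-1]); np.savez(f"{n}0.npz",p=p,d=d)
    print(bot.camera_model(n))
s=bot.read_state();print(s)
E
```

```text
pics
{'mtx': array([[569.0582,   0.    , 318.8748],
       [  0.    , 569.0582, 234.7035],
       [  0.    ,   0.    ,   1.    ]]), 'dist_coeffs': array([0.0189, 0.    , 0.    , 0.    , 0.    ]), 'camera_from_world': array([[ 0.8219, -0.5696, -0.0082, -0.5317],
       [-0.3713, -0.5247, -0.766 ,  0.2443],
       [ 0.432 ,  0.6326, -0.6427,  0.6978],
       [ 0.    ,  0.    ,  0.    ,  1.    ]])}
{'mtx': array([[463.9639,   0.    , 312.4681],
       [  0.    , 463.9639, 246.733 ],
       [  0.    ,   0.    ,   1.    ]]), 'dist_coeffs': array([0.003, 0.   , 0.   , 0.   , 0.   ]), 'camera_from_world': array([[-0.0318, -0.9995, -0.0033, -0.0187],
       [-0.9787,  0.0318, -0.2026,  0.5974],
       [ 0.2026, -0.0032, -0.9793,  0.7867],
       [ 0.    ,  0.    ,  0.    ,  1.    ]])}
{'time': 0.1, 'joint_positions': array([ 1.0699,  0.3594,  1.5114,  0.    ,  1.2725, -0.1151]), 'joint_velocities': array([-0.0014, -0.003 , -0.0021,  0.0022, -0.0001,  0.0004]), 'effort': array([ -0.0007, -52.8649, -27.935 ,  -0.0003,   0.0051,  -0.    ]), 'position': array([0.2255, 0.5553, 0.2305]), 'ee_rot': array([ 2.6055,  1.7539, -0.0024]), 'contact_force': array([-0.4092, -0.8345, -0.1078]), 'torque': array([-0.0182,  0.067 ,  0.0681]), 'opening': 1.000300848702802}
```

View pics/scene0.png

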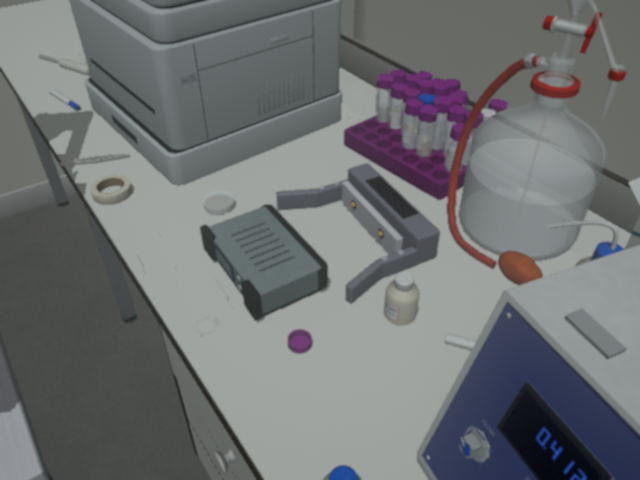

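View pics/top0.png

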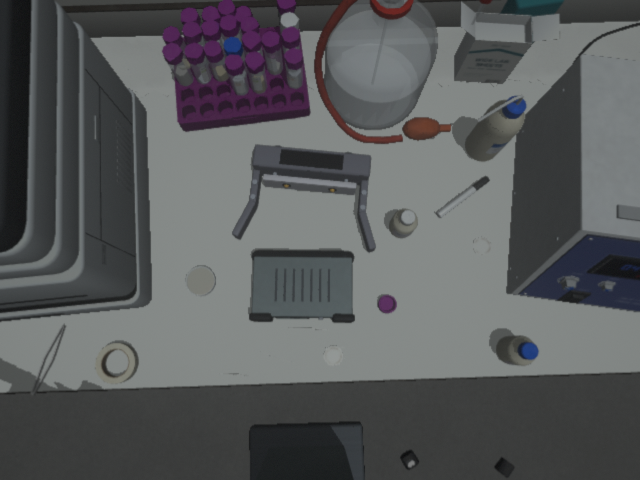

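```bash
python3 - <<'E'
import cv2,numpy as np
p=np.load("top0.npz")['p'][...,::-1]
c=p[130:340,220:420]; cv2.imwrite("pics/topz.png",cv2.resize(c,None,fx=2.85,fy=2.85,interpolation=cv2.INTER_CUBIC))
p=np.load("scene0.npz")['p'][...,::-1]
c=p[150:350,190:450]; cv2.imwrite("pics/scz.png",cv2.resize(c,None,fx=3,fy=3,interpolation=cv2.INTER_CUBIC))
E
```

```text
(no output)
```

View pics/topz.png

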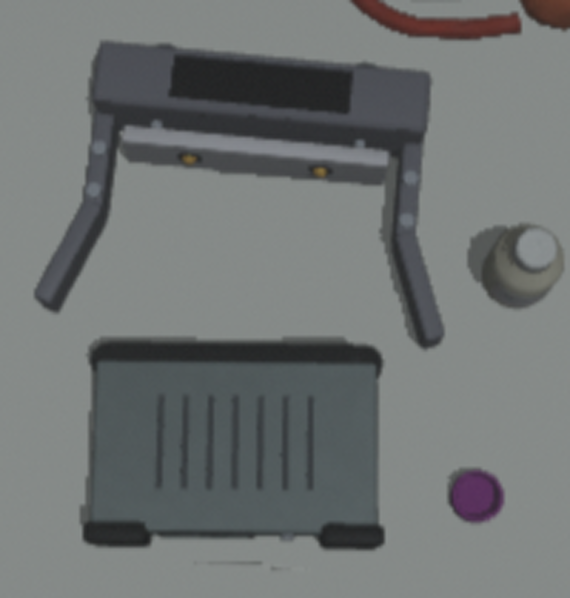

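View pics/scz.png

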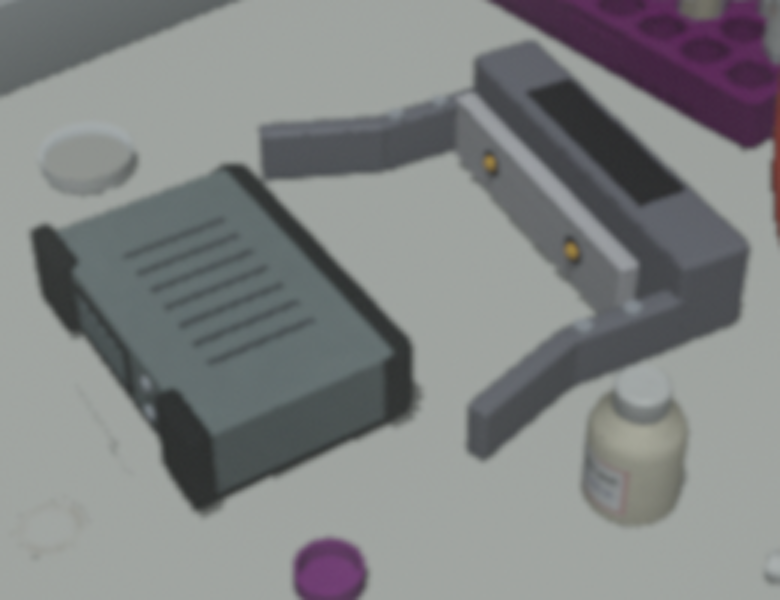

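```bash
cat > h.py <<'E'
import cv2,numpy as np
from station import bot
np.set_printoptions(precision=4,suppress=True)
def ray(name,px,z):
    m=bot.camera_model(name); T=m["camera_from_world"]
    n=cv2.undistortPoints(np.array(px,float).reshape(-1,1,2),m["mtx"],np.array(m["dist_coeffs"])).reshape(-1,2)
    d=np.c_[n,np.ones(len(n))]@T[:3,:3]; o=-T[:3,:3].T@T[:3,3]
    return o+d*((z-o[2])/d[:,2])[:,None]
def cloud(name,dep):
    m=bot.camera_model(name); T=m["camera_from_world"]
    v,u=np.mgrid[:480,:640]
    n=cv2.undistortPoints(np.stack([u,v],-1).reshape(-1,1,2).astype(float),m["mtx"],np.array(m["dist_coeffs"])).reshape(480,640,2)
    c=np.dstack([n,np.ones((480,640))])*dep[...,None]
    return (c-T[:3,3])@T[:3,:3]
E
python3 - <<'E'
from h import *
f=np.load("top0.npz");p,d=f['p'],f['d']
W=cloud("top",d)
z=W[...,2]
print("table z",np.median(z[320:350,350:480][d[320:350,350:480]>0]), "zeros",(d==0).mean())
for r,cn in ((285,300),(255,300),(317,265),(317,340),(158,310),(183,310),(205,253)): print(r,cn,W[r,cn],p[r,cn])
o=((z>0.03)&(z<0.075)).astype(np.uint8)
o[:140]=0;o[340:]=0;o[:,:225]=0;o[:,430:]=0
n,l,s,c=cv2.connectedComponentsWithStats(o)
for i in range(1,n):
    if s[i,4]>60:
        P=W[l==i]; rc=cv2.minAreaRect(P[:,:2].astype(np.float32)*1000)
        print(s[i],rc,np.median(P[:,2]))
# plot heights
vis=np.clip((z+0.01)/0.09*255,0,255).astype(np.uint8)[130:340,220:420]
cv2.imwrite("pics/hz.png",cv2.applyColorMap(cv2.resize(vis,None,fx=2.85,fy=2.85,interpolation=0),2))
# rays: bumper & edges from zoomed view
g=lambda L:[(220+(x+.5)/2.85-.5,130+(y+.5)/2.85-.5) for x,y in L]
print("pins",ray("top",g([(190,158),(320,171)]),0.030))
print("bar top front edge",ray("top",g([(122,143),(386,165)]),0.05))
print("housing top rear",ray("top",g([(102,44),(428,73)]),0.06))
print("housing top front",ray("top",g([(95,99),(425,131)]),0.06))
print("lips tips inner",ray("top",g([(62,300),(421,338)]),0.036))
print("dish/cap/bottle",ray("top",[(201,280)],0.014),ray("top",[(387,303.5)],0.014),ray("top",[(405,216)],0.076))
E
```

```text
table z -0.0006859576971123822 zeros 0.004134114583333333
285 300 [ 0.5283 -0.013   0.0512] [80 88 90]
255 300 [ 0.5837 -0.0145  0.0517] [40 41 41]
317 265 [0.4724 0.0508 0.0558] [43 44 45]
317 340 [ 0.4682 -0.0829  0.0547] [41 42 44]
158 310 [ 0.7681 -0.0386  0.0632] [36 37 38]
183 310 [ 0.7245 -0.0372  0.0458] [125 128 133]
205 253 [0.6871 0.0735 0.0361] [74 76 81]
[ 232  144  144  106 5043] ((705.3513793945312, -32.92710876464844), (272.3743896484375, 189.53521728515625), 82.37972259521484) 0.05597521972746018
[391 208  27  27 464] ((642.8423461914062, -211.7147216796875), (46.330604553222656, 44.73617935180664), 41.5880241394043) 0.054938113665907326
[ 249  250  106   72 6946] ((529.3569946289062, -16.68639373779297), (188.14801025390625, 130.5858154296875), 87.486083984375) 0.051664554506946084
pins [[ 0.7272  0.009   0.03  ]
 [ 0.715  -0.0795  0.03  ]]
bar top front edge [[ 0.7323  0.0533  0.05  ]
 [ 0.711  -0.1226  0.05  ]]
housing top rear [[ 0.7991  0.065   0.06  ]
 [ 0.7712 -0.1529  0.06  ]]
housing top front [[ 0.7601  0.07    0.06  ]
 [ 0.7304 -0.1486  0.06  ]]
lips tips inner [[ 0.6289  0.0958  0.036 ]
 [ 0.5954 -0.1411  0.036 ]]
dish/cap/bottle [[0.5485 0.1762 0.014 ]] [[ 0.4927 -0.1748  0.014 ]] [[ 0.645  -0.2078  0.076 ]]
```

View pics/hz.png

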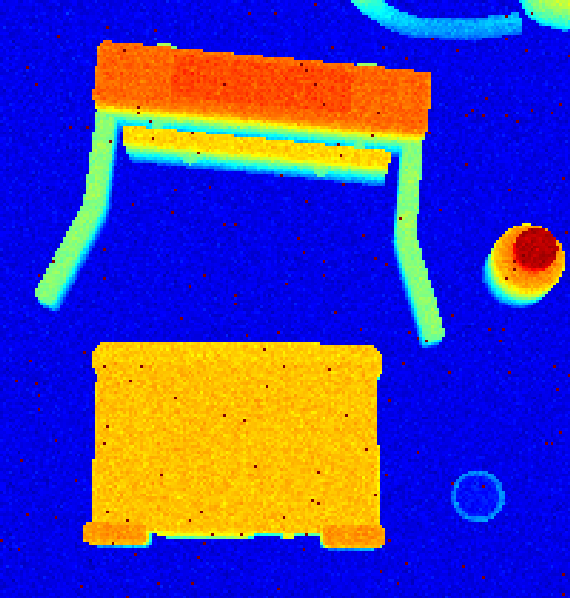

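```bash
cat >> h.py <<'E'
PSI=np.radians(-7.4); D=np.array([np.cos(PSI),np.sin(PSI)]); E_=np.array([-D[1],D[0]])
U0,W0=0.644,0.0577   # dock origin
a=(np.pi/2+PSI)/2
ROT=np.pi*np.array([np.cos(a),np.sin(a),0])
Z=0.020
def dk(xy): xy=np.asarray(xy); return np.array([xy[0]*D[0]+xy[1]*D[1]-U0, xy[0]*E_[0]+xy[1]*E_[1]-W0])
def wd(u,w,z=Z): return np.r_[(u+U0)*D+(w+W0)*E_, z]
def st():
    s=bot.read_state(); return s['time'],dk(s['position'][:2]),s['position'][2],s['contact_force']
def supply(name=None):
    """pose in dock frame from the top depth picture: (u,w of origin, yaw rel dock deg)"""
    p,d=bot.capture("top")
    if name: cv2.imwrite(name,p[120:350,200:450][:,:,::-1].repeat(3,0).repeat(3,1)[:600,:800])
    W=cloud("top",d); z=W[...,2]
    u=W[...,0]*D[0]+W[...,1]*D[1]-U0; w=W[...,0]*E_[0]+W[...,1]*E_[1]-W0
    v=p.astype(int); 
    # grey-green lid: G,B above R, flat at 52 mm
    m=(abs(z-0.0515)<0.005)&(v[...,1]-v[...,0]>4)&(u<0.06)&(u>-0.25)&(abs(w)<0.15)
    m=cv2.morphologyEx(m.astype(np.uint8),cv2.MORPH_OPEN,np.ones((3,3),np.uint8))
    n,l,s,c=cv2.connectedComponentsWithStats(m)
    if n<2: return None
    m=l==(1+np.argmax(s[1:,4]))
    P=np.c_[u[m],w[m]].astype(np.float32)*1000
    rc=cv2.minAreaRect(P); A=rc[2]
    yaw=(A+45)%90-45
    return np.array(rc[0]),sorted(rc[1]),yaw,len(P)
E
python3 - <<'E'
from h import *
print(supply())
c=np.array([0.5293,-0.0167]);print(dk(c))
r=bot.read_state()['ee_rot']
bot.move_linear([0.165,0.39,0.25],v=0.25)
print(bot.read_state()['time'])
print(dk([0.4676,0.061]),dk([0.4611,-0.0888]))
uv=dk([0.4676,0.061])
bot.goto(wd(uv[0]-0.045,uv[1],0.15),ROT)
bot.goto(wd(uv[0]-0.035,uv[1]),ROT)
t=bot.read_state();print(t['time'],t['position'],t['joint_positions'],t['contact_force'])
bot.grab(20)
print(supply("pics/a.png"),st())
E
```

```text
(array([-119.8303,   -6.3379]), [108.31917572021484, 181.8028564453125], 5.576539039611816, 5596)
[-0.117  -0.0061]
1.0083
[-0.1882  0.063 ] [-0.1753 -0.0864]
3.1583 [0.4328 0.0661 0.0202] [-0.0065  0.467   2.0619  0.0001  0.6135 -1.4493] [ 0.378   0.2469 -0.233 ]
(array([-119.5201,   -6.8305]), [109.35328674316406, 181.37535095214844], 4.921213150024414, 5248) (3.975, array([-0.2232,  0.063 ]), np.float64(0.01994679775393702), array([ 0.2082, -0.1942,  0.2147]))
```

View pics/a.png

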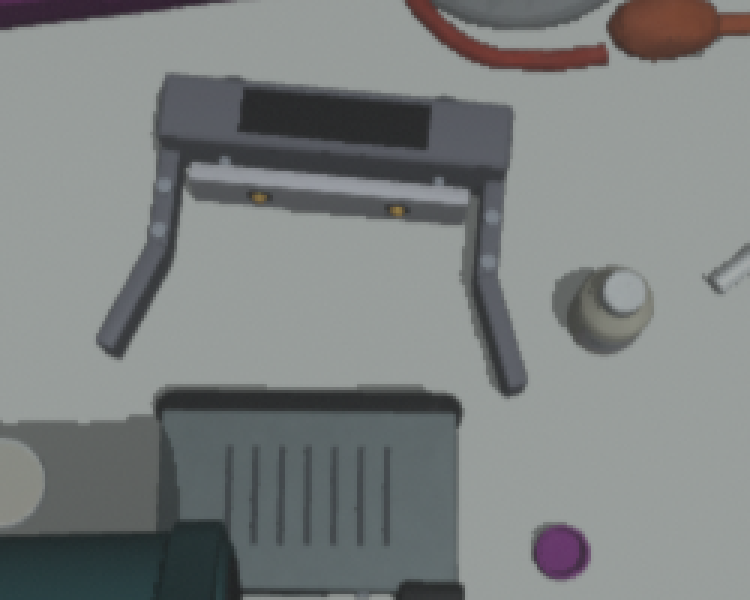

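The arm hides the rear-left of the supply; front strip lies at rows 390–410, cap at (560,552) is untouched. First gentle touch next.

```bash
python3 - <<'E'
from h import *
s=bot.read_state()
r=bot.move_linear(wd(-0.190,0.063),v=0.03,contact_N=2); print(r,st())
u=st()[1][0]
r=bot.move_linear(wd(u+0.012,0.063),v=0.03,contact_N=12); print(r,st())
print(supply())
bot.move_linear(wd(u-0.02,0.063),v=0.15)
print(supply(),st())
E
```

```text
True (4.7417, array([-0.1999,  0.063 ]), np.float64(0.019769310054630493), array([-0.2656, -0.0269, -0.0885]))
False (5.325, array([-0.1882,  0.0629]), np.float64(0.01982785442132243), array([-1.8263,  0.8166, -1.1585]))
(array([-113.4886,   -8.2436]), [109.41346740722656, 181.3694610595703], 0.22424037754535675, 4383)
(array([-113.3778,   -8.29  ]), [109.58747100830078, 181.20481872558594], 0.2811441421508789, 5280) (5.7917, array([-0.2179,  0.0631]), np.float64(0.02040896223761434), array([-0.0393,  0.3207, -1.0981]))
```

```bash
cat >> h.py <<'E'
def pose():
    c,sz,yaw,n=supply(); t=np.radians(yaw)
    return c/1000+0.003*np.array([np.cos(t),np.sin(t)]),yaw,sz,n
def push(side,dist,ps,N=12,v=0.03):
    """side +1 left, -1 right"""
    o,yaw=ps[0],np.radians(ps[1]); c,s=np.cos(yaw),np.sin(yaw)
    b=o+np.array([-0.065*c-side*0.076*s,-0.065*s+side*0.076*c])
    uc=b[0]-0.0115-0.0145*abs(s); w=b[1]
    cur=st()[1]
    bot.move_linear(wd(uc-0.005,w),v=0.22)
    r=bot.move_linear(wd(uc+dist,w),v=v,contact_N=N)
    t,p,z,f=st()
    ps=pose()
    bot.move_linear(wd(p[0]-0.010,p[1]),v=0.12)
    print("L" if side>0 else "R",r,"t%.1f"%t,"adv %.1f"%((p[0]-uc)*1e3),"F",f@np.r_[D,0],"pose",ps[0]*1e3,"yaw %.1f"%ps[1],ps[2],ps[3],flush=True)
    return r,ps
E
python3 - <<'E'
from h import *
ps=pose();print(ps)
r,ps=push(-1,0.018,ps)
if not r:
    r,ps=push(1,0.013,ps)
    ps=pose();print(ps)
E
```

```text
(array([-0.1106, -0.0082]), 0.428219735622406, [109.44549560546875, 181.67919921875], 5292)
R False t7.6 adv 18.3 F -1.6699420393948072 pose [-104.2801   28.2795] yaw 6.5 [108.18490600585938, 114.9181900024414] 2594
L False t9.6 adv 12.8 F 0.4039102681830633 pose [-99.8383  -4.8637] yaw 7.4 [109.54698944091797, 180.5776824951172] 5589
(array([-0.1001, -0.0049]), 7.308075428009033, [109.26660919189453, 180.675537109375], 5663)
```

```bash
cat >> h.py <<'E'
def good(ps): return abs(ps[2][1]-181)<4 and abs(ps[2][0]-109)<4
def push(side,dist,ps,N=12,v=0.03):
    if not good(ps): raise SystemExit("bad pose")
    o,yaw=ps[0],np.radians(ps[1]); c,s=np.cos(yaw),np.sin(yaw)
    b=o+np.array([-0.065*c-side*0.076*s,-0.065*s+side*0.076*c])
    uc=b[0]-0.0115-0.0145*abs(s); w=b[1]
    bot.move_linear(wd(uc-0.005,w),v=0.25)
    r=bot.move_linear(wd(uc+dist,w),v=v,contact_N=N)
    t,p,z,f=st()
    # retreat, then to behind the middle of the back, clear of the lid's outline in the view
    bot.move_linear(wd(p[0]-0.010,p[1]),v=0.15)
    ps=pose()
    if not good(ps):
        bot.move_linear(wd(p[0]-0.025,side*0.03),v=0.25); ps=pose()
    print("L" if side>0 else "R",r,"t%.1f"%t,"w %.0f adv %.1f"%(w*1e3,(p[0]-uc)*1e3),"F %.1f"%(f@np.r_[D,0]),"pose",ps[0]*1e3,"yaw %.1f"%ps[1],ps[2],flush=True)
    return r,ps
E
python3 - <<'E'
from h import *
p=st()[1]; print(p)
bot.move_linear(wd(p[0]-0.03,p[1]),v=0.15)
ps=pose(); print(ps)
r,ps=push(1,0.012,ps)
if not r: r,ps=push(-1,0.013,ps)
s,dp=bot.capture("scene"); cv2.imwrite("pics/b.png",s[150:350,150:450,::-1].repeat(2,0).repeat(2,1)); print(st()[0])
E
```

```text
[-0.1883  0.0964]
(array([-0.1001, -0.0048]), 7.01516056060791, [109.21147155761719, 181.04066467285156], 5696)
L False t11.4 w 63 adv 11.9 F -3.3 pose [-94.3733  -6.3175] yaw 2.8 [109.14262390136719, 181.38510131835938]
R False t13.2 w -85 adv 12.6 F -1.7 pose [-58.9401   0.1036] yaw 4.4 [59.04756546020508, 181.5875701904297]
13.9667
```

View pics/b.png

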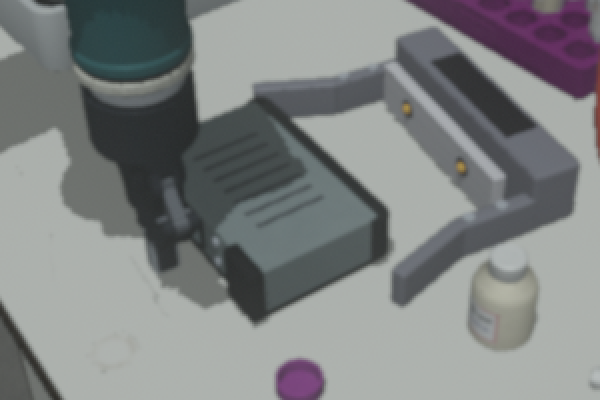

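```bash
cat >> h.py <<'E'
def push(side,dist,ps,N=12,v=0.03):
    if not good(ps): raise SystemExit("bad pose %s"%(ps,))
    o,yaw=ps[0],np.radians(ps[1]); c,s=np.cos(yaw),np.sin(yaw)
    b=o+np.array([-0.065*c-side*0.076*s,-0.065*s+side*0.076*c])
    uc=b[0]-0.0115-0.0145*abs(s); w=b[1]
    bot.move_linear(wd(uc-0.005,w),v=0.25)
    r=bot.move_linear(wd(uc+dist,w),v=v,contact_N=N)
    t,p,z,f=st()
    bot.move_linear(wd(p[0]-0.010,p[1]),v=0.15)
    if side<0: bot.move_linear(wd(p[0]-0.036,0.066),v=0.25)
    ps=pose()
    print("L" if side>0 else "R",r,"t%.1f"%t,"w %.0f adv %.1f"%(w*1e3,(p[0]-uc)*1e3),"F %.1f"%(f@np.r_[D,0]),"pose",ps[0]*1e3,"yaw %.1f"%ps[1],ps[2],flush=True)
    return r,ps
E
python3 - <<'E'
from h import *
p=st()[1]
bot.move_linear(wd(p[0]-0.01,0.066),v=0.2)
ps=pose(); print(ps)
r,ps=push(1,0.018,ps)
for i in range(2):
    if r: break
    r,ps=push(-1,0.016,ps)
    if r: break
    r,ps=push(1,0.016,ps)
print(supply("pics/c.png"))
E
```

```text
(array([-0.0874, -0.0034]), 7.334097862243652, [109.26622772216797, 180.5279998779297], 4595)
L False t15.8 w 64 adv 18.1 F -2.6 pose [-78.486   -6.5261] yaw 0.7 [109.52922821044922, 179.8015899658203]
R False t17.7 w -83 adv 16.2 F -1.7 pose [-69.3961  -2.9435] yaw 7.0 [109.3246841430664, 180.26023864746094]
L False t19.9 w 65 adv 16.0 F -2.4 pose [-61.2147 -26.1819] yaw 1.1 [109.78706359863281, 138.79563903808594]bad pose (array([-0.0612, -0.0262]), 1.1443523168563843, [109.78706359863281, 138.79563903808594], 3877)
```

```bash
cat >> h.py <<'E'
def pose(occ=1,png=None):
    """occ: side (+1 left) on which the arm may hide part of the lid; front and far edges are trusted"""
    c,sz,yaw,n=supply(png); t=np.radians(yaw); h=np.array([np.cos(t),np.sin(t)]); l=np.array([-h[1],h[0]])
    if sz[0]<75 : lo,sh=sz[1],sz[0]
    else: lo,sh=sz[1],sz[0]
    c=c/1000
    c=c+occ*l*max(0,(0.181-lo/1000)/2)-h*max(0,(0.1093-sh/1000)/2)
    return c+0.003*h,yaw,sz,n
def good(ps): return ps[2][1]>118 and abs(ps[2][0]-109)<6
E
python3 - <<'E'
from h import *
ps=pose(); print(ps)
r,ps=push(-1,0.016,ps)
if not r: r,ps=push(1,0.014,ps)
print(pose(1,"pics/c.png"))
E
```

```text
(array([-0.0615, -0.0052]), 1.265714168548584, [109.74578857421875, 138.5447998046875], 3872)
R False t21.8 w -83 adv 16.0 F -2.0 pose [-52.2587  -1.3342] yaw 7.1 [109.91328430175781, 181.63165283203125]
L False t23.9 w 66 adv 13.9 F -2.2 pose [-45.7099  -3.6161] yaw 2.1 [109.63159942626953, 134.2833251953125]
(array([-0.0451, -0.0037]), 2.3179590702056885, [110.14309692382812, 132.57351684570312], 3813)
```

View pics/c.png

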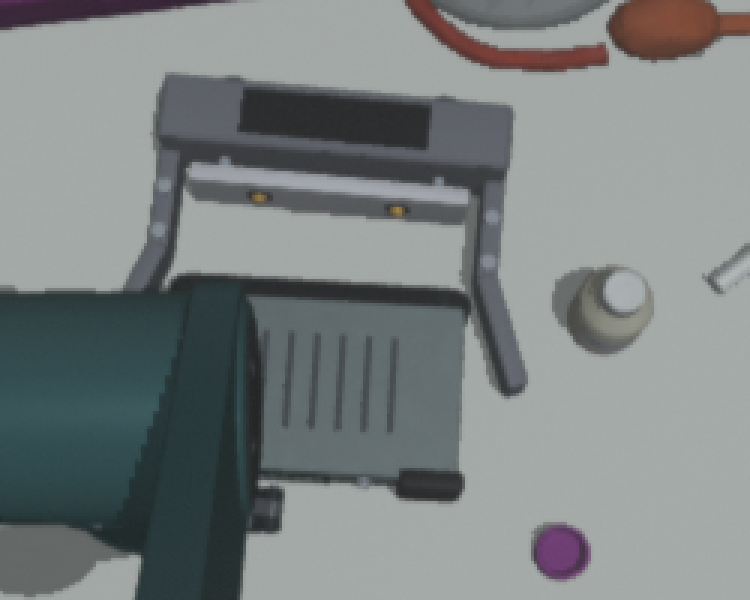

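The supply is between the lips, its front strip at rows 275–315; the bumper right at (430,485) is clear.

```bash
python3 - <<'E'
from h import *
ps=pose()
for d in ((-1,.012),(1,.013),(-1,.012),(1,.013)):
    r,ps=push(d[0],d[1],ps)
    if r or abs(ps[1])>11: break
print(pose(1,"pics/d.png"))
E
```

```text
R False t25.8 w -82 adv 11.5 F -2.9 pose [-38.8832  -0.4727] yaw 6.6 [109.64027404785156, 131.77098083496094]
L False t27.8 w 68 adv 13.1 F -1.7 pose [-32.4084  -2.7021] yaw 2.7 [110.06539154052734, 130.6804656982422]
R False t29.6 w -82 adv 11.9 F -2.0 pose [-25.3375   0.6277] yaw 7.2 [109.63619995117188, 127.91893005371094]
L False t31.6 w 68 adv 13.1 F -2.1 pose [-19.2394  -1.2066] yaw 1.9 [110.07850646972656, 127.45255279541016]
(array([-0.0195, -0.0015]), 2.9126856327056885, [110.14463806152344, 126.85084533691406], 3712)
```

View pics/d.png

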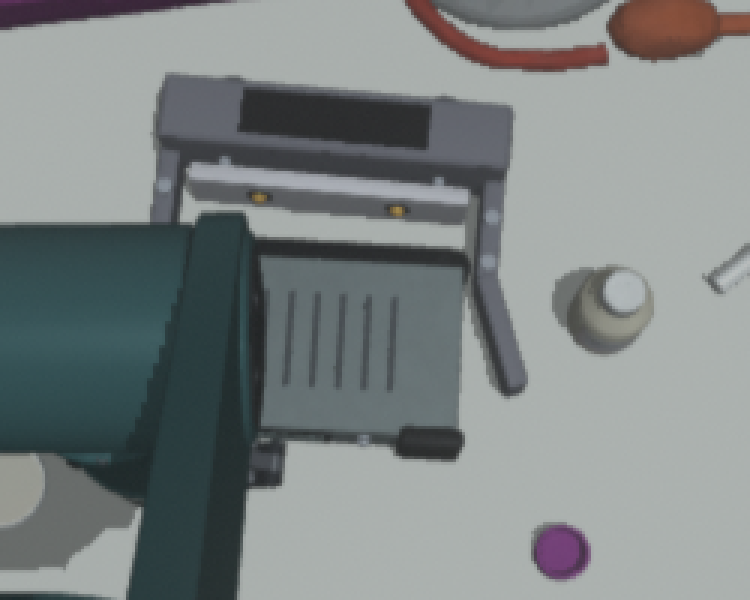

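```bash
sed -i 's/>118/>100/' h.py; python3 - <<'E'
from h import *
ps=pose()
for d in ((1,.006),(-1,.010),(1,.010),(-1,.010),(1,.010)):
    r,ps=push(d[0],d[1],ps)
    if r or abs(ps[1])>9: break
print(pose(1,"pics/e.png"))
E
```

```text
L False t32.8 w 72 adv 5.6 F -2.5 pose [-16.5321  -2.0792] yaw -0.1 [109.9852066040039, 136.1545867919922]
R False t34.5 w -78 adv 9.9 F -1.6 pose [-10.3943  -0.4102] yaw 5.2 [110.38016510009766, 130.39169311523438]
L False t36.4 w 69 adv 9.6 F -2.0 pose [-7.0264 -1.4508] yaw 1.2 [110.27099609375, 129.91526794433594]
R False t38.1 w -79 adv 9.4 F -3.4 pose [-1.692  -0.0295] yaw 5.5 [109.07625579833984, 124.91447448730469]
L False t40.0 w 69 adv 9.5 F -3.0 pose [ 2.7161 -0.7064] yaw 2.1 [110.2001953125, 127.08887481689453]
(array([ 0.0026, -0.0008]), 2.0086829662323, [110.71611785888672, 125.54524993896484], 3679)
```

View pics/e.png

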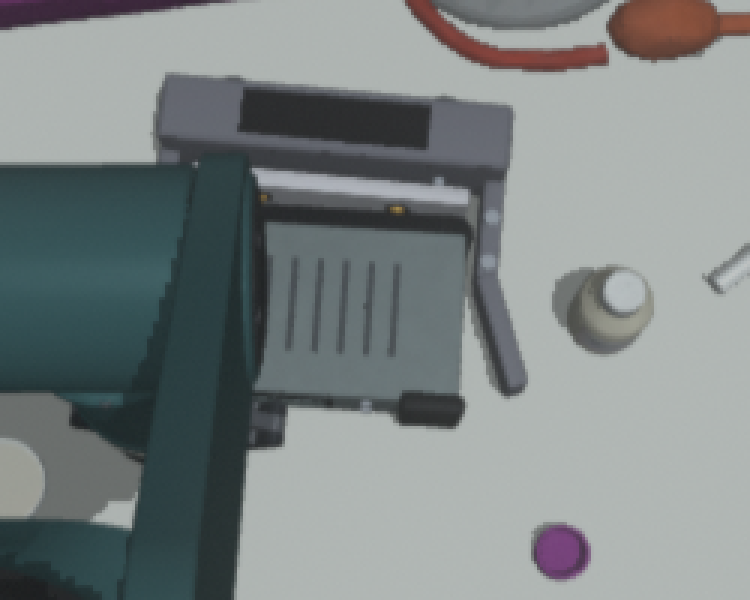

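```bash
python3 - <<'E'
from h import *
ps=pose()
for d in ((-1,.005),(1,.008),(-1,.008),(1,.008)):
    r,ps=push(d[0],d[1],ps,N=9,v=0.025)
    if abs(ps[1])>7: break
print(pose(1,"pics/f.png"))
E
```

```text
R False t41.7 w -79 adv 3.6 F -5.0 pose [ 4.5728 -0.4088] yaw 3.6 [109.94451904296875, 125.86310577392578]
L False t43.7 w 71 adv 7.0 F -3.2 pose [ 7.9829 -1.0349] yaw 1.1 [110.65340423583984, 129.13038635253906]
R True t45.2 w -78 adv 1.3 F 0.3 pose [ 8.9877 -0.9278] yaw 2.3 [109.23590850830078, 126.01002502441406]
L False t47.1 w 72 adv 4.8 F -5.8 pose [ 8.3037 -0.9355] yaw 0.2 [106.40145111083984, 130.08035278320312]
(array([ 0.0082, -0.001 ]), 0.11025237292051315, [106.34725189208984, 130.02365112304688], 3699)
```

View pics/f.png

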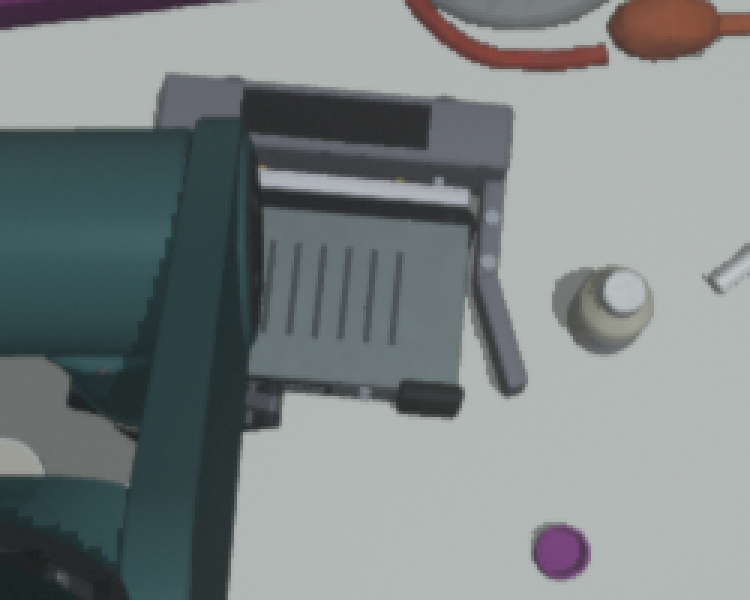

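```bash
python3 - <<'E'
from h import *
ps=pose()
for d in ((1,.008),(-1,.008),(1,.006)):
    r,ps=push(d[0],d[1],ps,N=12,v=0.02); print(st()[1])
E
```

```text
L False t48.6 w 75 adv 3.2 F -9.3 pose [ 8.3421 -1.0965] yaw -0.0 [106.21956634521484, 135.70523071289062]
[-0.0742  0.0753]
R True t50.2 w -77 adv 2.0 F -0.3 pose [ 8.3242 -1.034 ] yaw 0.0 [105.77197265625, 126.08515167236328]
[-0.1016  0.065 ]
L False t52.2 w 75 adv 2.9 F -6.3 pose [ 8.3813 -1.0287] yaw -0.1 [105.63372039794922, 132.3335418701172]
[-0.0748  0.0747]
```

```bash
python3 - <<'E'
from h import *
for side,w in ((1,0.075),(-1,-0.077)):
    bot.move_linear(wd(-0.0705,w),v=0.25)
    t0=bot.move_linear(wd(-0.060,w),v=0.015,contact_N=13); s=st(); print(side,t0,s)
    bot.move_linear(wd(s[1][0]-0.010,w),v=0.15)
p=st()[1]
bot.move_linear(wd(-0.16,p[1],0.05),v=0.25)
s,dp=bot.capture("scene"); cv2.imwrite("pics/g.png",s[130:320,200:460,::-1].repeat(3,0).repeat(3,1)); print(st()[0])
print(pose(1,"pics/gt.png"))
E
```

```text
1 False (53.6083, array([-0.0654,  0.0748]), np.float64(0.01902493992795296), array([-9.7977,  1.2194,  4.1738]))
-1 True (55.2417, array([-0.0666, -0.0759]), np.float64(0.018771886726891902), array([-0.1376,  0.3011,  0.0089]))
56.05
(array([ 0.0083, -0.0004]), 0.087796151638031, [105.33588409423828, 182.26136779785156], 3932)
```

View pics/g.png

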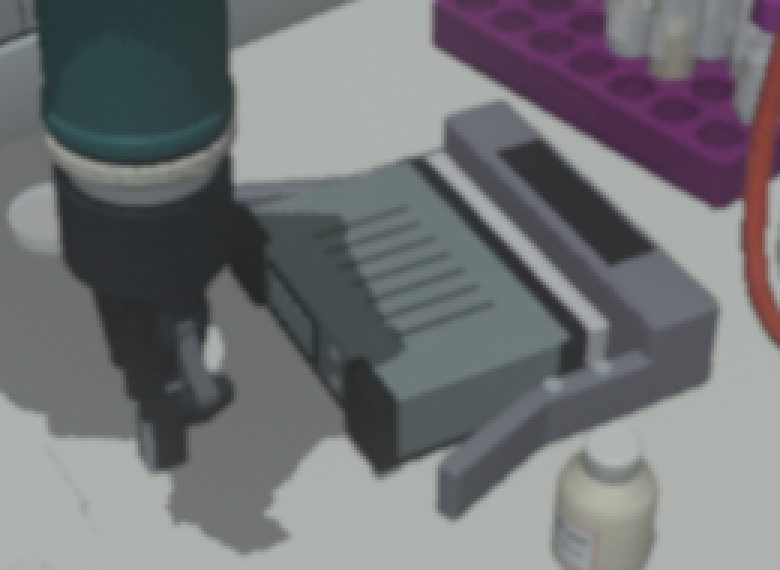

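View pics/gt.png

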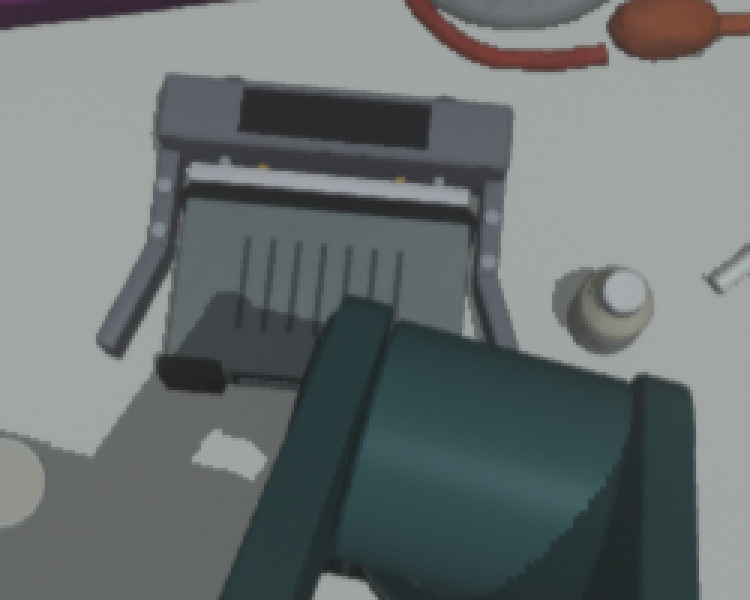

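```bash
python3 - <<'E'
from h import *
p,d=bot.capture("top"); s,_=bot.capture("scene")
A=cv2.resize(p[165:200,255:365,::-1],None,fx=7,fy=7,interpolation=cv2.INTER_CUBIC)
B=cv2.resize(s[175:260,325:415,::-1],None,fx=4,fy=4,interpolation=cv2.INTER_CUBIC)
o=np.zeros((A.shape[0]+B.shape[0],A.shape[1],3),np.uint8);o[:A.shape[0]]=A;o[A.shape[0]:,:B.shape[1]]=B
o=np.clip(o.astype(float)*1.6,0,255).astype(np.uint8);cv2.imwrite("pics/hh.png",o[:600])
W=cloud("top",d)
# bar top: bright, z~0.05 ; front strip: dark
u=(W[...,0]*D[0]+W[...,1]*D[1]-U0)*1e3; w=(W[...,0]*E_[0]+W[...,1]*E_[1]-W0)*1e3
g=p.astype(int).sum(2)/3
for wc in (-75,-45,-20,20,45,75):
    m=(abs(w-wc)<4)&(u>40)&(u<100)&(W[...,2]>.04); k=np.argsort(u[m])
    bins=np.arange(50,96,2); print(wc,[int(g[m][(u[m]>=b)&(u[m]<b+2)].mean()) if ((u[m]>=b)&(u[m]<b+2)).any() else -1 for b in bins])
E
```

```text
-75 [102, 103, 102, 103, 103, 98, 86, 52, 45, 44, 43, 46, 77, 130, 161, 163, 157, 152, 135, -1, -1, -1, -1]
-45 [102, 102, 102, 102, 102, 96, 64, 45, 42, 41, 41, 51, 87, 128, 160, 164, 160, 154, 136, 117, -1, -1, -1]
-20 [102, 101, 101, 100, 100, 93, 75, 51, 42, 41, 40, 48, 88, 127, 158, 165, 160, 148, 118, 89, -1, -1, -1]
20 [99, 99, 99, 99, 100, 95, 76, 47, 41, 41, 41, 42, 73, 144, 161, 164, 161, 149, 130, 108, -1, -1, -1]
45 [100, 100, 100, 99, 99, 95, 78, 50, 42, 42, 42, 45, 72, 120, 146, 161, 161, 157, 143, 132, -1, -1, -1]
75 [101, 100, 100, 100, 99, 95, 76, 57, 46, 44, 44, 47, 70, 99, 156, 159, 157, 155, 143, 95, -1, -1, -1]
```

View pics/hh.png

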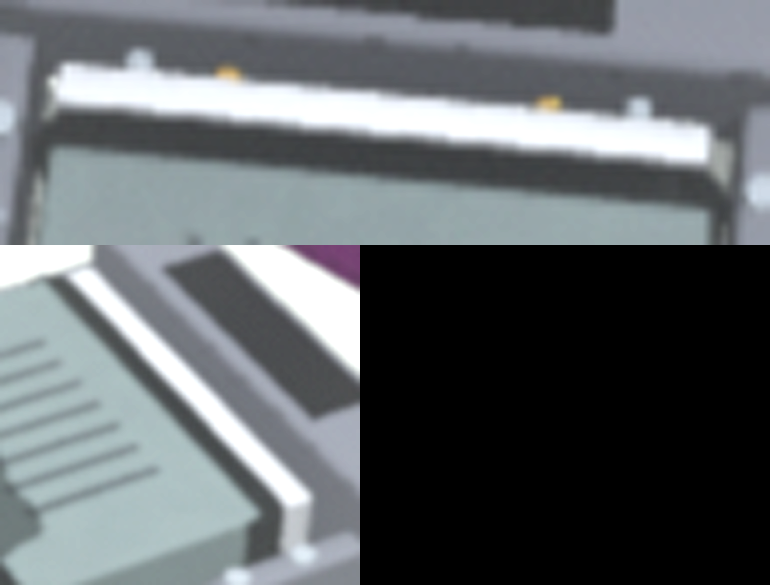

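```bash
python3 - <<'E'
from h import *
bot.move_linear(wd(-0.095,-0.075),v=0.25)
for side,w in ((-1,-0.075),(1,0.075)):
    bot.move_linear(wd(-0.071,w),v=0.25)
    r=bot.move_linear(wd(-0.057,w),v=0.02,contact_N=13); s=st(); print(side,r,s)
    bot.move_linear(wd(s[1][0]-0.010,w),v=0.15)
bot.move_linear(wd(-0.16,0.06,0.05),v=0.25)
p,d=bot.capture("top"); s,_=bot.capture("scene")
print(pose(1),st())
cv2.imwrite("pics/i.png",np.clip(1.6*cv2.resize(p[165:200,255:365,::-1],None,fx=7,fy=7,interpolation=cv2.INTER_CUBIC).astype(float),0,255).astype(np.uint8))
cv2.imwrite("pics/i2.png",s[:,:,::-1])
print("dish/cap/bottle seen at start (201,280),(387,303),(405,216)")
E
```

```text
-1 True (57.3917, array([-0.0669, -0.0746]), np.float64(0.019086458105376684), array([ 0.0669, -0.0143,  0.2874]))
1 True (58.8917, array([-0.0667,  0.0738]), np.float64(0.01900134797314316), array([ 0.116 , -1.0138,  0.4212]))
(array([ 0.0083, -0.0006]), -0.04814910888671875, [105.43253326416016, 181.6890411376953], 4196) (59.8, array([-0.1582,  0.0601]), np.float64(0.05000992792578264), array([-0.1496, -0.0478, -0.4449]))
dish/cap/bottle seen at start (201,280),(387,303),(405,216)
```

View pics/i.png

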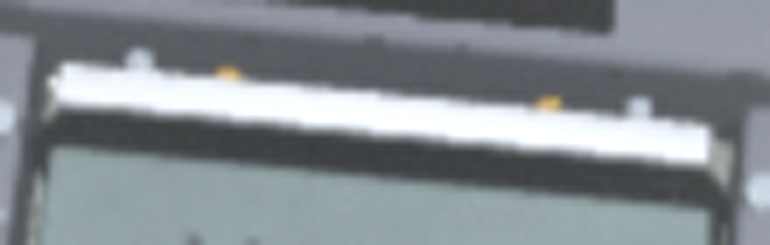

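View pics/i2.png

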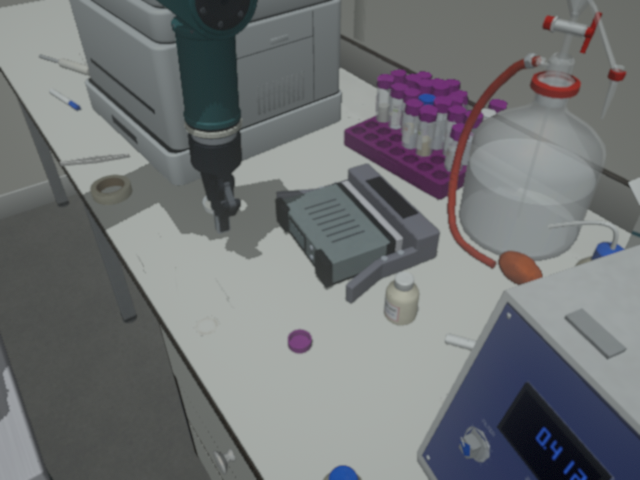

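Both bumpers stop at the same depth (−66.9 and −66.7 mm at the 13 N stop). The yaw is 0, both pins show behind the bar at about (228,74) and (548,103), and the cap, bottle and dish haven't moved. The gripper is clear.

```bash
python3 - <<'E'
from station import bot
bot.sign_off(); print(bot.read_state()['time'])
E
```

```text
the job is handed in; nothing more can be done
the job is handed in; nothing more can be done
```

The supply is fully home in the dock, and I handed the job in at about 60 s of the 72 s allowed. I walked it in with alternate short pushes of the closed fingers on the left and right bumpers.

**Last checks**
- **Home against the bar:** a final press on each bumper rose steeply to the 13 N cut-off at the same depth, within 0.2 mm left to right.
- **Slew:** the yaw to the dock's direction measured 0.0° at the end. The most I saw after any push was about 7.5°.
- **Pins:** in the top view both pin ends show behind the bar, and I could see no gap at its face.
- **Other items:** the cap and bottle show at the same pixels as at the start. The dish is partly hidden by the arm in the last picture, but nothing came near it.
- **Robot:** the gripper had backed off and was touching nothing.

**What went wrong or disagreed**
- **Missed push:** early on the arm hid part of the lid, and one push on the left bumper was aimed about 40 mm too far out. It passed beside the supply without any measurable force. I corrected the pose estimate after that.
- **Last camera depth:** the camera's final forward position read about 3 mm short because the front edge of the lid was not fully seen. I relied on the force stops and the pictures instead.
- **Push force:** every push had a cut-off at 9 to 13 N, but I could not sample the force during a push, so I did not measure its peak.

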